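# Third hand at the shelf screwing jig

## Task

Slide the jig's sled (it has a black handle) along the rails until its plunger clicks into the notch of the screwing station (yellow mark, in front of the two screwdriver spindles). Then be my third hand: push the loose shelf board squarely up against the clamped back board and keep pressing it there with a steady force of about 12 N (6 to 20 N will do, but do not ram it), so that I can run the screws in. When the push has been steady for two seconds, finish while still pressing, the sled still in its notch, and leave the other things on the bench alone.

Things in the scene. Friction and masses are not known exactly. Their poses are not given: they have to be found in the camera images.
- jig: Fixed jig on the bench: plywood base 345 x 600 x 15 mm carrying two steel rails, origin on the bench midway along the base. Its +y runs along the rails from the loading place (white mark) to the screwing station (yellow mark); +x points across, away from the robot. At the far side of the station stand two blue screwdriver spindles, 90 mm high, with a lever up to 160 mm.
- sled (a joint): Travel of the sled along the jig's +y in m: 0 = notch of the loading place, 0.180 = notch of the screwing station, stop at 0.205. In a notch a sprung ball centres the sled from within 3 mm; about 5 N leaves a notch, about 2 N slides it between. Slick white deck (friction 0.12) 260 x 340 x 16 mm, its top 52 mm above the bench; 12 mm high cleats, 250 mm apart, flank the shelf board.
- sled_handle (a point): Middle of the sled's black push handle, a level round bar 18 mm thick and 110 mm long lying along the jig's x on two posts (92 mm apart), at the sled's trailing (-y) end: 45 mm above the deck, 97 mm above the bench, 155 mm behind the middle of the sled. Free to be gripped from above, fingers closing along the jig's y.
- station_mark (a point): The station's notch in the steel detent bar on the jig's robot side, 34 mm above the bench; a yellow mark lies beside it. The sled's brass plunger with a red pointer, at the middle of its robot-side edge, stands over it when the sled is home (then the middle of the deck between the cleats is at the same jig y).
- back_board: Black-faced plywood board clamped upright on the sled's far side, 18 mm thick (x), 280 mm long (y), 75 mm high; origin at the centre of its underside, on the deck. Its front face, 9 mm from the origin, looks along its -x to the robot. Its axes are parallel to the jig's. Two red toggle clamps reach over it to 100 mm above the deck at its ends.
- shelf_board: Loose plywood shelf board lying flat on the deck, dark brown faces and pale edges, 110 mm (x) by 200 mm (y) by 18 mm thick, about 0.28 kg; origin at the centre of its underside. Its far long edge (+x) goes against the back board; its near long edge (-x), 55 mm from the origin, is the one to push, near the middle. Starts a few mm to 25 mm short of the back board and a little askew.
- offcut_a: Bystander: lower offcut of black-faced plywood, 130 x 240 x 18 mm, origin under its centre.
- offcut_b: Bystander: pale birch offcut 120 x 210 x 18 mm lying on the other one, origin under its centre.
- drill: Bystander: green and black cordless drill standing on its battery, 75 x 220 mm, 216 mm high, origin under its battery.
- screw_tray: Bystander: orange tray of brass screws, 100 x 140 x 32 mm, on the bench beyond the trailing (-y) end of the jig, origin under its centre.
- try_square: Bystander: try square with dark stock 130 mm and steel blade 170 mm, 16 mm high, origin under the stock's middle.
- tape_measure: Bystander: yellow tape measure 70 x 38 x 66 mm on top of the offcuts, origin under its centre.
Not all that is in view belongs to the job. Leave any purple look-alike of the shelf_board alone.

How it is judged:
By the outcome, as a careful person would: the job done as asked, in the order asked, and still so for the second after the job is handed in, while the arm keeps its last pose, push and grip.
It also fails if it takes over 61 s, if anything falls off the work surface, if the arm or the gripper's body presses on something with over 40 N, if the wrist force passes 120 N, or if a joint passes its speed limit or range.

## Robot

A 6-joint arm with a two-finger parallel gripper is mounted at the origin on the work surface. World frame = base frame: x ahead of the robot, y to its left, z up, the work surface at z = 0. Lengths are in m, angles in degrees, forces in N, time in s.
With the tool pointing down it reaches from about 0.35 to 0.875 m from the base axis. Payload 4.2 kg.
Tool frame: the origin (TCP) lies on the front face of the gripper's body, between the roots of the fingers; the fingertips stand 70 mm ahead of it and the grasp point (between the pads) lies 51 mm ahead of it; z points along the fingers, y is the line along which they close (so a half turn about z gives the same grasp; the last joint's range is limited). The gripper opens to 87 mm and grips with 3 to 60 N. Pads are 19 mm wide; open, the fingers measure 117 mm over their backs; the gripper's body (75 mm by 190 mm) begins 51 mm behind the grasp point.
Start: joints at [82.426, 22.042, 0.453, 0, -68.411, -14.817], TCP at [0.238, 0.578, 0.292] pointing down, gripper open.
Joint ranges: [-179.83, 179.83], [-69.29, 118.12], [-61.27, 80.66], [-181.25, 117.63], [-171.15, -9.14], [-177.46, 177.46]. Speed limits (degrees/s): [159.86, 159.86, 180, 180, 180, 180].

## Interface

Orientations are given as a 3x3 rotation matrix whose columns are the frame's x, y, z axes.
In Python, from station import r gives the robot as it stands.
- The arm moves only by the shell command python3 -m pendant 'ROWS' [OPENING]. ROWS is JSON, a list of rows, each a list of 2 entries, a list of its own where there are three numbers: the shift along the tool's x, y, z in mm, then the turn, a rotation vector about the tool's x, y, z in rad. A call has 1 to 10 rows; each row is the pose to reach, as a shift and turn from the pose commanded when the call began, along the tool's axes at that moment; what a row does not reach only later rows make up. A row lasts 1/10 s, in which the tool goes at most 50 mm and 8.59 degrees, less where a joint would pass 70% of its speed; a pose out of reach is approached as far as the arm can. A call with a gripper value outside its range is refused whole. OPENING is the opening, from 0 (shut) to 1 (fully open), set as the call begins (- or left out, the last holds). The fingers move at their own pace and stop on an object; the grip force is fixed at half the most. Time passes only in rows, so rows that repeat a pose let the fingers close. It gives the time, the measured TCP pose, the force, the opening and the grip force at its end, in the units of the state.
- r.sense(): the state, without advancing time (a new reading comes with each control period).
- r.capture(name): name is "scene" or "side" or "wrist"; returns a dict with "frame" (480x640x3 uint8, red, green, blue), "vertical_fov" (degrees; the focal length in pixels is half the picture's height over the tangent of half this angle, whatever the lens; pixels are square), "cx", "cy" (the principal point, pixels), "distortion" ([k1, k2, p1, p2, k3] as OpenCV has them; the pictures are not rectified), "rvec" (rotation vector, rad) and "tvec" (3), from world to camera coordinates, as OpenCV has them. Camera axes: x right, y down, z forward; pixel columns grow to the right and rows downward; lengths in m; the calibration is good to about 2 mm. A picture is of the moment at which its call begins. There is no depth.
- r.finish_job(): hands the job in; it is judged then, once.
The state is a dict: "time_s": time; "joints": joint angles; "joint_velocities": joint speeds; "effort": joint torques, N m; "tcp_pos": TCP position; "ee_rot": TCP orientation; "wrist_force": force on the tool from outside, world axes, zero at the start; "moment": the same for the moment, N m; "gripper_width": opening from 0.0 (shut) to 1.0 (fully open); "gripper_force": force on a finger pad.
Only numpy, scipy, OpenCV 4.12 (cv2) and the standard library are available. Lean on these libraries where they do the work, as an engineer would, in place of code of your own. Each camera call takes 0.05 s, during which the arm holds its last target. There are 200 camera calls.

## Working session

There is one attempt and no reset: what is moved stays moved. The work goes in short steps, Python scripts to look and compute and a shell command to move; the robot and the scene stay as the last step left them, time stands still between calls to the robot, and variables do not carry over. Pictures are saved under pics/ and viewed, at most 10 in all, crops included, and the job is handed in when it is done.

```bash
mkdir -p pics; ls; python3 - <<'E'
from station import r
import cv2,pickle
d={}
for n in("scene","side","wrist"):
    c=r.capture(n); d[n]=c; cv2.imwrite(f"pics/{n}0.png",c["frame"][:,:,::-1])
    print(n,c["vertical_fov"],c["cx"],c["cy"],c["distortion"],c["rvec"],c["tvec"])
pickle.dump(d,open("caps0.pkl","wb"))
s=r.sense();print(s)
E
```

```text
pics
scene 55.60965796286969 325.4729087169951 245.32366509343737 [-0.11350431  0.          0.          0.          0.        ] [ 1.83458319  1.91341738 -0.62043098] [-0.02112281 -0.33065394  1.79096545]
side 56.454113611339515 311.79239147533855 229.69786745896488 [-0.00954183  0.          0.          0.          0.        ] [ 2.25182808 -0.52253802  0.2062517 ] [-0.44968219  0.22874348  1.25085389]
wrist 70.28900856965696 322.3385787795559 232.6246762459775 [-0.06285549  0.          0.          0.          0.        ] [-1.65490558  2.47300446  0.32523879] [ 0.62290117 -0.03263213  0.3912946 ]
{'time_s': 0.15, 'joints': array([ 8.24267486e+01,  2.20800191e+01,  3.99665433e-01, -1.89597661e-02,
       -6.84088123e+01, -1.48166182e+01]), 'joint_velocities': array([ 0.07622312, -0.21172961,  0.17368037,  0.25163612,  0.17565406,
       -0.0422636 ]), 'effort': array([-1.43219833e-03, -3.91050482e+01,  1.87585598e+01,  4.22232538e+00,
        1.23981445e-02, -1.39451636e-04]), 'tcp_pos': array([0.23792669, 0.57760122, 0.29143448]), 'ee_rot': array([[ 9.24566940e-01, -3.81019308e-01, -5.10107240e-04],
       [-3.81019636e-01, -9.24565726e-01, -1.50209298e-03],
       [ 1.00698757e-04,  1.58314638e-03, -9.99998742e-01]]), 'wrist_force': array([-0.23168529, -0.51120693, -0.13610745]), 'moment': array([ 0.00701139,  0.00282307, -0.00162674]), 'gripper_force': 0.0, 'gripper_width': 0.9974575507454432}
```

View pics/scene0.png

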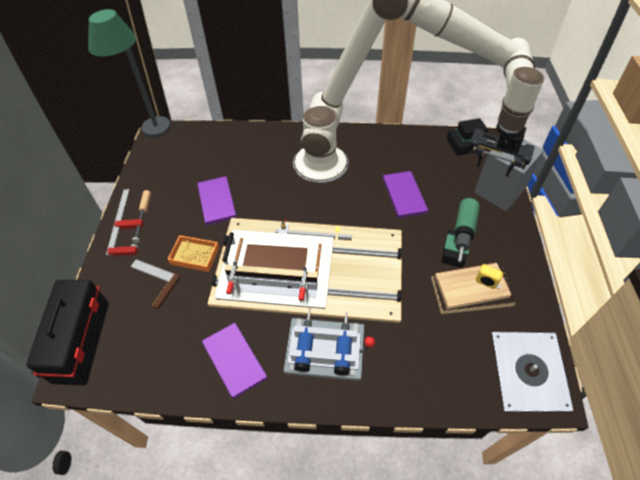

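View pics/side0.png

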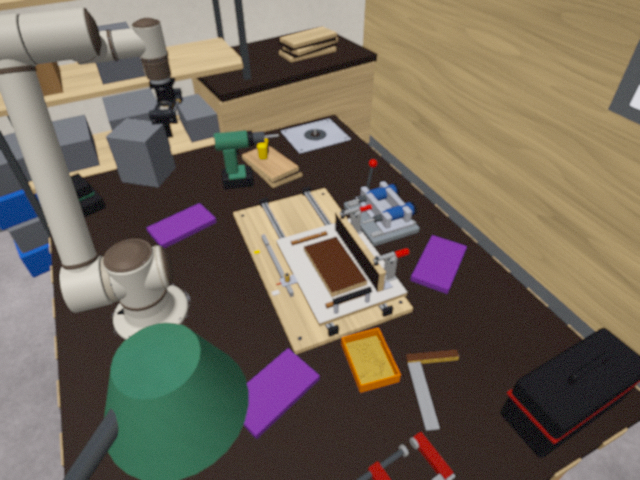

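The scene view shows the jig at about (310,268), with the sled at its left (-y) end around (275,268). The black handle is near (228,245), the shelf board at (276,258), the yellow mark at (338,230), and the spindles at (325,345). The purple boards at (216,199), (405,193) and (234,358) are look-alikes. The brown board on the white deck, between the cleats, is the shelf. I'll enlarge crops of both views to confirm it.

```bash
cat > h.py <<'E'
import numpy as np,cv2,pickle
def K(c):
    f=240/np.tan(np.radians(c["vertical_fov"])/2)
    return np.array([[f,0,c["cx"]],[0,f,c["cy"]],[0,0,1.]])
def ray(c,uv):
    n=cv2.undistortPoints(np.array(uv,float).reshape(-1,1,2),K(c),np.array(c["distortion"])).reshape(-1,2)
    R=cv2.Rodrigues(np.array(c["rvec"],float))[0]
    d=np.c_[n,np.ones(len(n))]@R
    return -R.T@np.array(c["tvec"],float).reshape(3),d
def plane(c,uv,z):
    o,d=ray(c,uv); return o+d*((z-o[2])/d[:,2])[:,None]
def proj(c,P):
    return cv2.projectPoints(np.array(P,float).reshape(-1,1,3),np.array(c["rvec"],float),np.array(c["tvec"],float),K(c),np.array(c["distortion"]))[0].reshape(-1,2)
E
python3 - <<'E'
from h import *
d=pickle.load(open("caps0.pkl","rb"))
a=d["scene"]["frame"][210:325,200:410]; a=cv2.resize(a,None,fx=3.8,fy=3.8,interpolation=cv2.INTER_CUBIC)
b=d["side"]["frame"][185:350,230:420]; b=cv2.resize(b,None,fx=3.6,fy=3.6,interpolation=cv2.INTER_CUBIC)
cv2.imwrite("pics/a.png",a[:,:,::-1]);cv2.imwrite("pics/b.png",b[:,:,::-1])
def rect(n,lo,hi,box,z):
    c=d[n];hsv=cv2.cvtColor(c["frame"],cv2.COLOR_RGB2HSV)
    m=cv2.inRange(hsv,lo,hi);k=np.zeros_like(m);x0,y0,x1,y1=box;k[y0:y1,x0:x1]=m[y0:y1,x0:x1]
    cs=cv2.findContours(k,0,2)[0]; q=max(cs,key=cv2.contourArea)
    p=cv2.boxPoints(cv2.minAreaRect(q)); 
    e=cv2.approxPolyDP(cv2.convexHull(q),3,True).reshape(-1,2)
    P=plane(c,e,z);print(n,cv2.contourArea(q),e.tolist(),P[:,:2].round(3).tolist())
    w=plane(c,q.reshape(-1,2),z)[:,:2].astype(np.float32);print("  world rect",cv2.minAreaRect(w))
for n,bx in(("scene",(200,215,410,325)),("side",(230,185,415,350))):
    rect(n,(5,90,30),(20,255,130),bx,.070)      # shelf
    rect(n,(0,0,165),(179,45,255),bx,.052)     # deck
    rect(n,(12,40,130),(28,180,255),bx,.015)   # base
    rect(n,(22,150,150),(35,255,255),bx,.034)   # yellow
E
```

```text
scene 531.5 [[248, 246], [305, 249], [302, 268], [285, 267]] [[0.467, -0.209], [0.472, -0.023], [0.544, -0.027], [0.543, -0.081]]
  world rect ((0.5041266679763794, -0.11513891071081161), (0.18991242349147797, 0.07588140666484833), 87.8072509765625)
scene 4156.5 [[214, 295], [233, 229], [288, 223], [395, 251], [395, 298], [308, 318]] [[0.642, -0.292], [0.386, -0.275], [0.354, -0.09], [0.456, 0.268], [0.63, 0.261], [0.707, 0.001]]
  world rect ((0.5363413095474243, -0.01321759819984436), (0.5732809901237488, 0.33008047938346863), 79.27039337158203)
scene 2471.0 [[332, 253], [401, 259], [401, 288], [395, 293], [328, 287]] [[0.446, 0.063], [0.461, 0.292], [0.572, 0.287], [0.591, 0.267], [0.578, 0.055]]
  world rect ((0.5172442197799683, 0.17319928109645844), (0.23232054710388184, 0.13808484375476837), 86.97245788574219)Traceback (most recent call last):
  File "<stdin>", line 18, in <module>
  File "<stdin>", line 9, in rect
ValueError: max() iterable argument is empty
```

View pics/a.png

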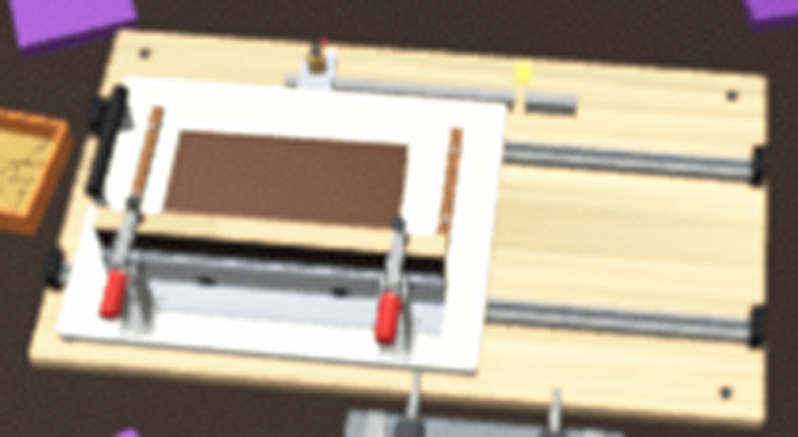

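View pics/b.png

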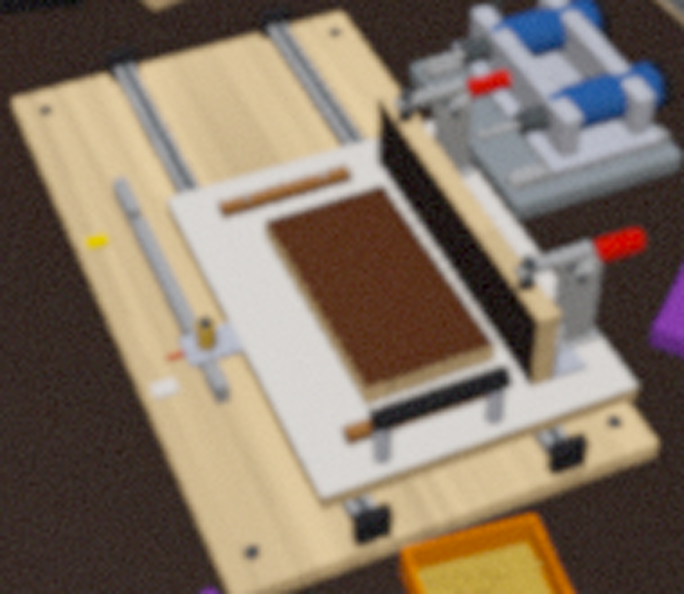

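Crop a shows the brown shelf flat on the white deck between the cleats, with the red clamps on the far-side back board. The handle bar runs from (122,90) to (97,195). Crop b shows the shelf top corners at (268,223), (383,190), (492,350) and (368,385), and the handle from (375,418) to (507,378). This board is the real shelf, since the look-alikes are purple and lie on the bench.

```bash
python3 - <<'E'
from h import *
d=pickle.load(open("caps0.pkl","rb"))
def A(l): return (np.array(l,float)+.5)/3.8-.5+[200,210]
def B(l): return (np.array(l,float)+.5)/3.6-.5+[230,185]
S,D=d["scene"],d["side"]
def show(t,P):
    P=np.array(P); print(t,P.round(4)[:,:2].tolist()); 
    if len(P)==4: print("  c",P.mean(0)[:2].round(4),"sides",[round(float(np.linalg.norm(P[i]-P[i-3])),3) for i in range(4)],"ang",[round(float(np.degrees(np.arctan2(*(P[(i+1)%4]-P[i])[1::-1]))),1) for i in range(4)])
show("baseS NL NR FR FL",plane(S,A([(117,30),(767,75),(765,410),(33,348)]),.015))
show("deckS",plane(S,A([(125,77),(508,104),(477,370),(60,335)]),.052))
show("deckD",plane(D,B([(324,500),(169,204),(383,140),(638,385)])[[0,1]],.052))
show("baseD",plane(D,B([(235,592),(11,100),(345,12),(658,445)]),.015))
show("shelfD NL NR FR FL",plane(D,B([(368,383),(268,223),(383,190),(492,348)]),.070))
show("shelfS NL NR",plane(S,A([(178,131),(408,146)]),.070))
show("backfaceS top-near L,R (z.127)",plane(S,A([(97,232),(446,256)]),.127))
show("backfaceD top-near L,R",plane(D,B([(533,322),(382,108)]),.127))
show("backfaceD bot-near L,R",plane(D,B([(532,378),(382,160)]),.052))
show("handleS",plane(S,A([(120,92),(98,195)]),.100))
show("handleD",plane(D,B([(376,417),(507,378)]),.100))
show("yellowS",plane(S,A([(523,72)]),.015)); show("yellowD",plane(D,B([(97,242)]),.015))
show("plungerpointer S",plane(S,A([(322,45)]),.034)); show(" D",plane(D,B([(176,356)]),.034)); show("whitemark D",plane(D,B([(164,388)]),.015))
E
```

```text
baseS NL NR FR FL [[0.3074, -0.3035], [0.3374, 0.3002], [0.6765, 0.2815], [0.6452, -0.318]]
  c [ 0.4916 -0.01  ] sides [0.604, 0.34, 0.6, 0.338] ang [87.2, -3.2, -93.0, 177.5]
deckS [[0.3902, -0.2756], [0.4071, 0.0658], [0.6685, 0.0504], [0.6519, -0.2862]]
  c [ 0.5294 -0.1114] sides [0.342, 0.262, 0.337, 0.262] ang [87.2, -3.4, -92.8, 177.7]
deckD [[0.3874, -0.2811], [0.4052, 0.0533]]
baseD [[0.3081, -0.2993], [0.3371, 0.294], [0.6859, 0.2735], [0.6489, -0.3245]]
  c [ 0.495  -0.0141] sides [0.594, 0.349, 0.599, 0.342] ang [87.2, -3.4, -93.5, 175.8]
shelfD NL NR FR FL [[0.4583, -0.2126], [0.4638, -0.0232], [0.5674, -0.0307], [0.5586, -0.2242]]
  c [ 0.512  -0.1227] sides [0.19, 0.104, 0.194, 0.101] ang [88.3, -4.1, -92.6, 173.4]
shelfS NL NR [[0.4599, -0.2148], [0.4679, -0.0169]]
backfaceS top-near L,R (z.127) [[0.5998, -0.2503], [0.6103, 0.0245]]
backfaceD top-near L,R [[0.569, -0.2577], [0.5844, 0.0052]]
backfaceD bot-near L,R [[0.5794, -0.2507], [0.594, 0.0208]]
handleS [[0.4426, -0.2629], [0.5476, -0.2636]]
handleD [[0.4369, -0.2652], [0.5383, -0.2758]]
yellowS [[0.3428, 0.0775]]
yellowD [[0.3434, 0.0745]]
plungerpointer S [[0.3334, -0.1061]]
 D [[0.3497, -0.0933]]
whitemark D [[0.3336, -0.104]]
```

```bash
python3 -m pendant '[[[0,0,-50],[0,0,0]],[[31,39,-60],[0,0,0]],[[62,78,-60],[0,0,0]],[[93,117,-60],[0,0,0]],[[124,156,-60],[0,0,0]],[[155,195,-60],[0,0,0]],[[186,234,-60],[0,0,0]],[[217,273,-60],[0,0,0]],[[248,312,-60],[0,0,0]],[[279,351,-60],[0,0,0]]]' 1
```

```text
time_s: 1.15
tcp_pos: [0.362, 0.145, 0.3524]
ee_rot: [[0.925, -0.38, 0.0], [-0.38, -0.925, 0.001], [0.0, -0.001, -1.0]]
wrist_force: [1.9, 0.3, 0.0]
gripper_width: 1.001
gripper_force: 0.0
```

```bash
python3 -m pendant '[[[31,39,0],[0,0,0]],[[62,78,0],[0,0,0]],[[93,117,0],[0,0,0]],[[124,156,0],[0,0,0]],[[155,195,0],[0,0,0]],[[186,234,10],[0,0,-0.1]],[[217,273,20],[0,0,-0.2]],[[248,312,30],[0,0,-0.3]],[[268,336,40],[0,0,-0.34]],[[268,336,40],[0,0,-0.34]]]'; python3 -c "
from station import r; s=r.sense(); print(s['tcp_pos'],s['ee_rot'],s['joints'])"
```

```text
time_s: 2.15
tcp_pos: [0.482, -0.2688, 0.3091]
ee_rot: [[0.998, -0.055, -0.005], [-0.055, -0.998, 0.001], [-0.005, -0.001, -1.0]]
wrist_force: [-0.4, 0.5, -0.4]
gripper_width: 1.002
gripper_force: 0.0
[ 0.48201549 -0.26878294  0.30910388] [[ 9.98458929e-01 -5.52767666e-02 -4.92404880e-03]
 [-5.52714570e-02 -9.98470634e-01  1.20802817e-03]
 [-4.98329402e-03 -9.34007163e-04 -9.99987147e-01]] [-1.23173515e+01  1.43505880e+01 -8.23385800e+00 -8.03730963e-03
 -6.77059538e+01  9.91518108e+01]
```

Next, the wrist camera, to refine the handle and shelf positions.

```bash
python3 - <<'E'
from h import *
from station import r
c=r.capture("wrist");pickle.dump(c,open("w1.pkl","wb"))
cv2.imwrite("pics/w1.png",c["frame"][:,:,::-1])
u=proj(c,[[.492,-.266,.097],[.482,-.266,.097]]);print(u)
E
```

```text
[[317.97437071 208.09697445]
 [318.61246828 218.782224  ]]
```

View pics/w1.png

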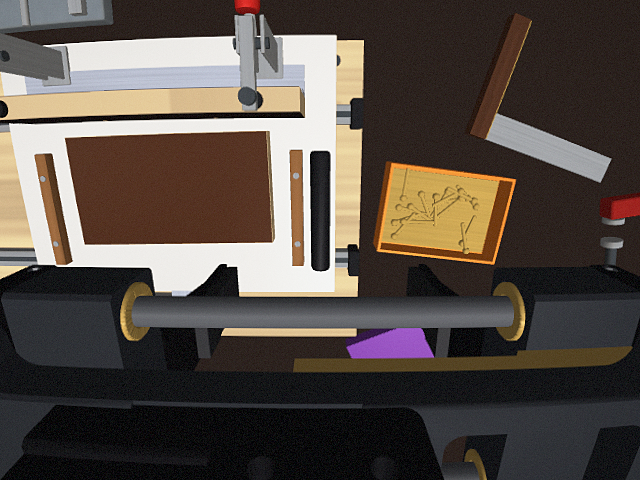

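The wrist view shows the handle from (320,152) to (320,270), the shelf top at (66,138), (268,131), (273,241), (85,244), and the back board above it. The clamp tip is at (250,97), clear of the grasp.

```bash
python3 - <<'E'
from h import *
c=pickle.load(open("w1.pkl","rb"))
print("handle",plane(c,[(320,152),(320,270),(320,211)],.099).round(4).tolist())
print("shelf FR FL NL NR(+y right)",plane(c,[(268,131),(66,138),(85,244),(273,241)],.070).round(4).tolist())
print("back face bottom-ish L,R top edge",plane(c,[(0,119),(304,114)],.127).round(4).tolist())
print("clamp",plane(c,[(250,97)],.15).round(3))
print("deck -y end",plane(c,[(336,37),(334,290)],.052).round(4).tolist())
E
```

```text
handle [[0.5419, -0.2707, 0.099], [0.4325, -0.2645, 0.099], [0.4896, -0.2677, 0.099]]
shelf FR FL NL NR(+y right) [[0.563, -0.2227, 0.07], [0.5711, -0.023, 0.07], [0.4626, -0.0176, 0.07], [0.4552, -0.2176, 0.07]]
back face bottom-ish L,R top edge [[0.5883, -0.0098, 0.127], [0.5722, -0.2603, 0.127]]
clamp [[ 0.584 -0.224  0.15 ]]
deck -y end [[0.6455, -0.2913, 0.052], [0.3891, -0.2773, 0.052]]
```

```bash
python3 -m pendant '[[[0,0,50],[0,0,0]],[[0,0,100],[0,0,0]],[[0,0,130],[0,0,0]],[[0,0,130],[0,0,0]]]'
```

```text
time_s: 2.6
tcp_pos: [0.4794, -0.264, 0.1784]
ee_rot: [[0.999, -0.051, -0.009], [-0.051, -0.999, 0.003], [-0.01, -0.003, -1.0]]
wrist_force: [-0.3, -0.1, 0.6]
gripper_width: 1.002
gripper_force: 0.0
```

```bash
python3 -m pendant '[[[0,3,15],[0,0,0]],[[0,3,28],[0,0,0]],[[0,3,28],[0,0,0]]]' && python3 -m pendant '[[[0,0,0],[0,0,0]],[[0,0,0],[0,0,0]],[[0,0,0],[0,0,0]],[[0,0,0],[0,0,0]],[[0,0,0],[0,0,0]],[[0,0,0],[0,0,0]],[[0,0,0],[0,0,0]],[[0,0,0],[0,0,0]]]' 0.05
```

```text
time_s: 2.9
tcp_pos: [0.4822, -0.2681, 0.1552]
ee_rot: [[0.999, -0.05, 0.0], [-0.05, -0.999, -0.0], [0.0, 0.0, -1.0]]
wrist_force: [-0.7, -0.9, -0.4]
gripper_width: 1.0
gripper_force: 0.0
time_s: 3.7
tcp_pos: [0.4819, -0.2687, 0.1542]
ee_rot: [[0.999, -0.051, -0.0], [-0.051, -0.999, 0.0], [-0.0, -0.0, -1.0]]
wrist_force: [-0.0, 0.5, -0.5]
gripper_width: 0.356
gripper_force: 0.0
```

```bash
python3 -m pendant '[[[0,0,4],[0,0,0]],[[0,0,4],[0,0,0]],[[0,0,4],[0,0,0]],[[0,0,4],[0,0,0]],[[0,0,4],[0,0,0]],[[0,0,4],[0,0,0]]]' 0.05
```

```text
time_s: 4.3
tcp_pos: [0.482, -0.2684, 0.1497]
ee_rot: [[0.999, -0.051, -0.0], [-0.051, -0.999, 0.001], [-0.0, -0.001, -1.0]]
wrist_force: [2.1, 3.5, -4.9]
gripper_width: 0.198
gripper_force: 30.0
```

```bash
python3 -m pendant '[[[0,-10,0],[0,0,0]],[[0,-30,0],[0,0,0]],[[0,-50,0],[0,0,0]],[[0,-70,0],[0,0,0]],[[0,-90,0],[0,0,0]],[[0,-110,0],[0,0,0]],[[0,-130,0],[0,0,0]],[[0,-145,0],[0,0,0]],[[0,-150,0],[0,0,0]],[[0,-150,0],[0,0,0]]]'; python3 -m pendant '[[[0,-8,0],[0,0,0]],[[0,-16,0],[0,0,0]],[[0,-23,0],[0,0,0]],[[0,-28,0],[0,0,0]],[[0,-30,0],[0,0,0]],[[0,-30,0],[0,0,0]],[[0,-30,0],[0,0,0]]]'
```

```text
time_s: 5.3
tcp_pos: [0.49, -0.1182, 0.1498]
ee_rot: [[0.999, -0.05, 0.001], [-0.05, -0.999, 0.001], [0.001, -0.001, -1.0]]
wrist_force: [5.5, 3.2, -10.0]
gripper_width: 0.199
gripper_force: 30.0
time_s: 6.0
tcp_pos: [0.4916, -0.0885, 0.1498]
ee_rot: [[0.999, -0.052, 0.002], [-0.052, -0.999, 0.001], [0.001, -0.001, -1.0]]
wrist_force: [4.0, 4.7, -10.4]
gripper_width: 0.198
gripper_force: 30.0
```

```bash
python3 -m pendant '[[[0,0,0],[0,0,0]],[[0,0,0],[0,0,0]],[[0,0,0],[0,0,0]],[[0,0,0],[0,0,0]],[[0,0,0],[0,0,0]],[[0,0,0],[0,0,0]],[[0,0,-20],[0,0,0]],[[0,0,-60],[0,0,0]],[[0,0,-100],[0,0,0]],[[0,0,-100],[0,0,0]]]' 0.9; python3 -m pendant '[[[0,0,-30],[0,0,0]],[[0,0,-60],[0,0,0]],[[0,0,-60],[0,0,0]]]' 0; python3 - <<'E'
from h import *
from station import r
W=r.capture("wrist");S=r.capture("scene");D=r.capture("side");pickle.dump((W,S,D),open("w2.pkl","wb"))
cv2.imwrite("pics/w2.png",W["frame"][:,:,::-1])
b=cv2.resize(S["frame"][205:325,210:410],None,fx=4,fy=4,interpolation=cv2.INTER_CUBIC)
cv2.imwrite("pics/s2.png",b[:,:,::-1])
E
```

```text
time_s: 7.0
tcp_pos: [0.494, -0.089, 0.2562]
ee_rot: [[0.999, -0.049, 0.013], [-0.049, -0.999, -0.0], [0.013, -0.0, -1.0]]
wrist_force: [0.7, -0.1, -1.1]
gripper_width: 0.89
gripper_force: 0.0
time_s: 7.3
tcp_pos: [0.4928, -0.089, 0.3142]
ee_rot: [[0.999, -0.05, 0.009], [-0.05, -0.999, -0.0], [0.009, -0.0, -1.0]]
wrist_force: [0.3, -0.4, -0.1]
gripper_width: 0.707
gripper_force: 0.0
```

View pics/w2.png

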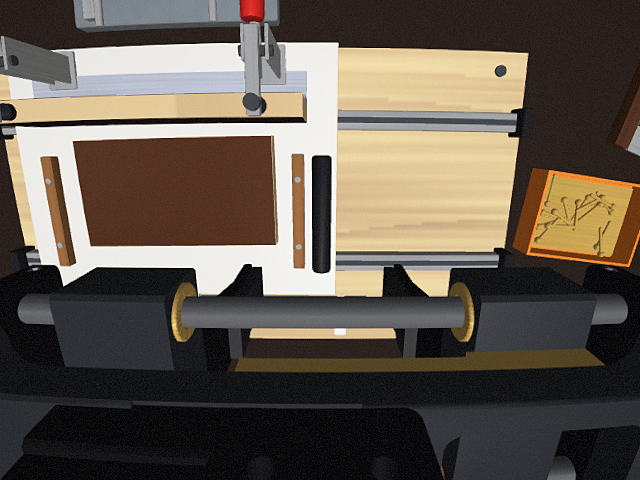

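View pics/s2.png

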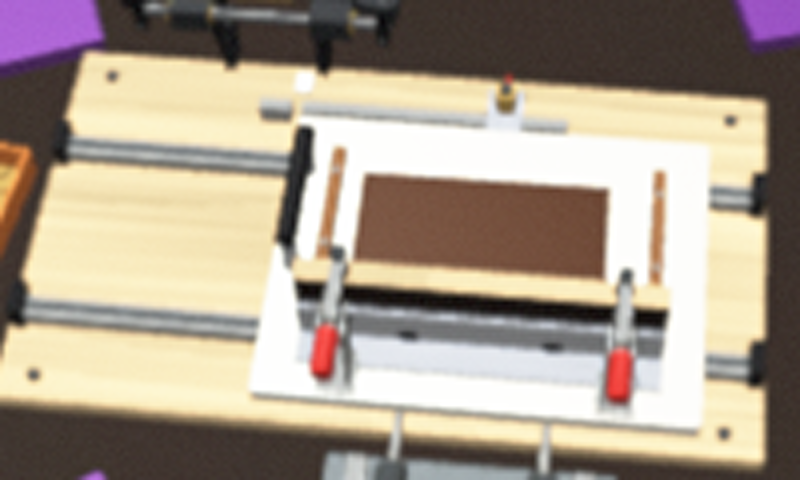

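The wrist view shows the handle from (321,156) to (321,272) and the shelf top at (74,143), (272,136), (276,242), (91,245). In the scene crop the plunger at (507,90) covers the notch, and the sled is at the station.

```bash
python3 - <<'E'
from h import *
W,S,D=pickle.load(open("w2.pkl","rb"))
W0=pickle.load(open("w1.pkl","rb"));d0=pickle.load(open("caps0.pkl","rb"))
print("shelf FR FL NL NR",plane(W,[(272,136),(74,143),(91,245),(276,242)],.070).round(4).tolist())
print("back top edge",plane(W,[(17,123),(304,119)],.127).round(4).tolist())
uy=np.array([.052,.9986,0])
# travel: handle mask (black) centre in the wrist views; plunger pixel in scene; deck-edge in wrist
def hc(c):
    m=(c["frame"].max(2)<50).astype(np.uint8);m[:, :309]=0;m[:,336:]=0;m[:150]=0;m[265:]=0
    ys,xs=np.nonzero(m[160:260]);P=plane(c,[(xs.mean(),ys.mean()+160)],.097)[0];return P
a,b=hc(W0),hc(W);print("handle",a,b,"travel",(b-a)@uy)
def edge(c):
    P=[]
    for v in (60,80,140,270): # white-> non white along row
        row=c["frame"][v].astype(int).min(1); i=max(k for k in range(300,345) if row[k]>200); P.append((i,v))
    return plane(c,P,.052)
print("deck edge travel",((edge(W)-edge(W0))@uy))
# yellow mark vs red pointer / brass in side & scene
for n,c in(("S0",d0["scene"]),("S",S)):
    hsv=cv2.cvtColor(c["frame"],cv2.COLOR_RGB2HSV);k=cv2.inRange(hsv,(10,130,60),(28,255,210));k[:222]=0;k[236:]=0;k[:,:260]=0;k[:,350:]=0
    ys,xs=np.nonzero(k);print(n,len(xs),xs.mean(),ys.mean(),plane(c,[(xs.mean(),ys.mean())],.06))
E
```

```text
shelf FR FL NL NR [[0.5722, -0.0455, 0.07], [0.5787, 0.1538, 0.07], [0.4728, 0.1585, 0.07], [0.4664, -0.0406, 0.07]]
back top edge [[0.5963, 0.1607, 0.127], [0.5822, -0.0798, 0.127]]
handle [ 0.49373936 -0.26750679  0.097     ] [ 0.5068236  -0.08912524  0.097     ] travel 0.17881218934427232
deck edge travel [0.17840234 0.17829373 0.1789628  0.17932084]
S0 7 283.14285714285717 226.28571428571428 [[ 0.37468077 -0.10413181  0.06      ]]
S 7 335.85714285714283 230.0 [[0.38362121 0.07338399 0.06      ]]
```

```bash
python3 -m pendant '[[[-18,-37,25],[0,0,0]],[[-35,-73,50],[0,0,0]],[[-53,-110,75],[0,0,0]],[[-70,-147,90],[0,0,0]],[[-70,-147,90],[0,0,0]],[[-70,-147,120],[0,0,0]],[[-70,-147,150],[0,0,0]],[[-70,-147,165],[0,0,0]],[[-70,-147,165],[0,0,0]],[[-70,-147,165],[0,0,0]]]' 0
```

```text
time_s: 8.45
tcp_pos: [0.4288, 0.061, 0.1451]
ee_rot: [[0.999, -0.051, -0.001], [-0.051, -0.999, -0.001], [-0.001, 0.001, -1.0]]
wrist_force: [0.0, 0.6, -0.3]
gripper_width: 0.003
gripper_force: 0.0
```

Lower to a fingertip height of about 58 mm, then approach.

```bash
python3 -m pendant '[[[0,0,10],[0,0,0]],[[0,0,17],[0,0,0]],[[0,0,17],[0,0,0]],[[0,0,17],[0,0,0]]]'; python3 -m pendant '[[[5,0,0],[0,0,0]],[[10,0,0],[0,0,0]],[[15,0,0],[0,0,0]],[[19,0,0],[0,0,0]],[[23,0,0],[0,0,0]],[[26,0,0],[0,0,0]],[[29,0,0],[0,0,0]],[[32,0,0],[0,0,0]],[[32,0,0],[0,0,0]]]'
```

```text
time_s: 8.85
tcp_pos: [0.4287, 0.0614, 0.1283]
ee_rot: [[0.999, -0.051, 0.0], [-0.051, -0.999, -0.0], [0.0, 0.0, -1.0]]
wrist_force: [-0.1, -0.5, 0.8]
gripper_width: 0.006
gripper_force: 0.0
time_s: 9.75
tcp_pos: [0.461, 0.0598, 0.1282]
ee_rot: [[0.999, -0.051, 0.0], [-0.051, -0.999, 0.0], [0.0, -0.0, -1.0]]
wrist_force: [-0.2, 0.5, 0.8]
gripper_width: 0.005
gripper_force: 0.0
```

```bash
for i in 1; do python3 -m pendant '[[[1,0,0],[0,0,0]],[[2,0,0],[0,0,0]],[[3,0,0],[0,0,0]],[[4,0,0],[0,0,0]],[[4,0,0],[0,0,0]]]'; python3 -m pendant '[[[1,0,0],[0,0,0]],[[2,0,0],[0,0,0]],[[3,0,0],[0,0,0]],[[3,0,0],[0,0,0]]]';done
```

```text
time_s: 10.25
tcp_pos: [0.4647, 0.0596, 0.1282]
ee_rot: [[0.999, -0.051, 0.0], [-0.051, -0.999, -0.0], [0.0, -0.0, -1.0]]
wrist_force: [-0.2, -0.3, -0.8]
gripper_width: 0.003
gripper_force: 0.1
time_s: 10.65
tcp_pos: [0.4678, 0.0595, 0.1283]
ee_rot: [[0.999, -0.051, 0.0], [-0.051, -0.999, 0.0], [0.0, -0.0, -1.0]]
wrist_force: [-0.3, -0.3, -0.1]
gripper_width: 0.003
gripper_force: 0.1
```

```bash
python3 -m pendant '[[[1,0,0],[0,0,0]],[[2,0,0],[0,0,0]],[[3,0,0],[0,0,0]],[[3,0,0],[0,0,0]]]' | grep -E 'tcp|force'; python3 -m pendant '[[[1,0,0],[0,0,0]],[[2,0,0],[0,0,0]],[[2,0,0],[0,0,0]]]'| grep -E 'tcp|force'
```

```text
tcp_pos: [0.4708, 0.0593, 0.1283]
wrist_force: [-0.3, 0.4, -0.6]
gripper_force: 0.0
tcp_pos: [0.4715, 0.059, 0.128]
wrist_force: [-4.7, 2.3, 1.9]
gripper_force: 2.5
```

```bash
python3 -m pendant '[[[1,0,0],[0,0,0]],[[1,0,0],[0,0,0]],[[1,0,0],[0,0,0]]]'| grep -E 'tcp|force'
```

```text
tcp_pos: [0.4717, 0.0588, 0.1279]
wrist_force: [-7.0, 3.0, 3.2]
gripper_force: 3.6
```

```bash
python3 -m pendant '[[[1,0,0],[0,0,0]],[[1,0,0],[0,0,0]],[[1,0,0],[0,0,0]]]'| grep -E 'tcp|force'
```

```text
tcp_pos: [0.4719, 0.0586, 0.1277]
wrist_force: [-9.4, 2.5, 5.2]
gripper_force: 4.7
```

```bash
python3 -m pendant '[[[0.5,-0.5,0],[0,0,0]],[[1,-1,0],[0,0,0]],[[1,-1,0],[0,0,0]],[[1,-1,0],[0,0,0]]]'| grep -E 'time|tcp|force'; python3 - <<'E'
from h import *
from station import r
S=r.capture("scene");D=r.capture("side");W=r.capture("wrist");pickle.dump((W,S,D),open("w3.pkl","wb"))
a=cv2.resize(D["frame"][190:310,250:410],None,fx=4.9,fy=4.9,interpolation=cv2.INTER_CUBIC)
cv2.imwrite("pics/d3.png",a[:,:,::-1]);cv2.imwrite("pics/w3.png",W["frame"][:,:,::-1])
E
```

```text
time_s: 12.35
tcp_pos: [0.472, 0.0588, 0.1276]
wrist_force: [-10.6, 1.3, 7.0]
gripper_force: 5.4
```

View pics/w3.png

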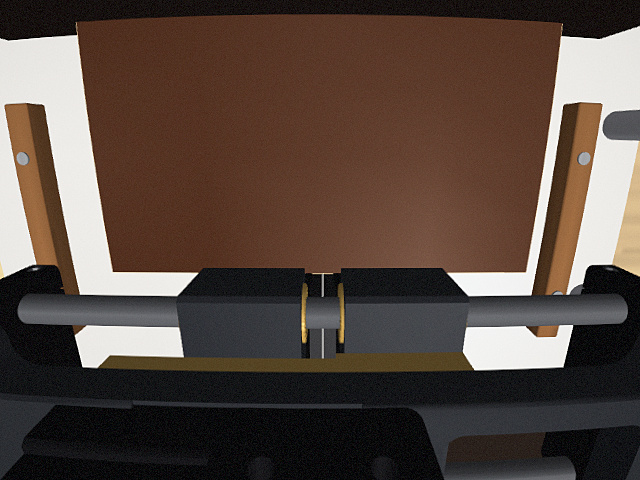

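View pics/d3.png

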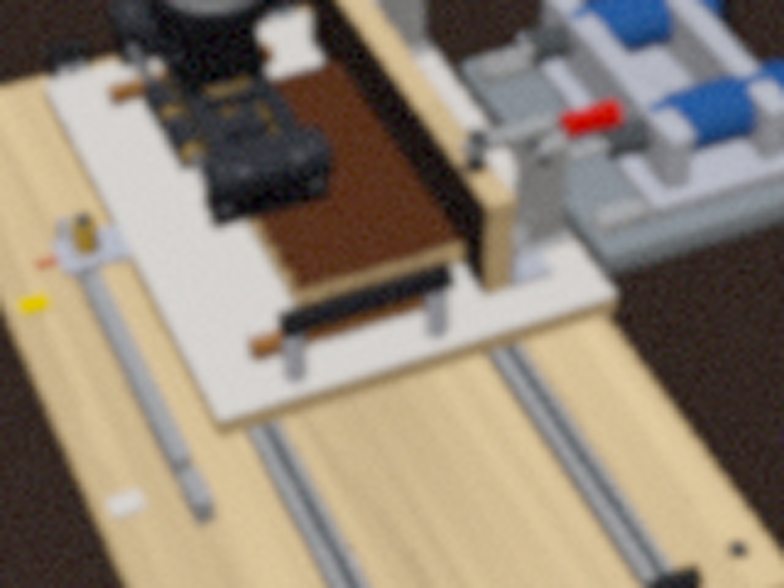

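The shelf lies flush along the black face, with equal margins to both cleats (edges at 80 and 560 px). The pointer sits at the yellow mark exactly as it sat at the white one. I'll trim the vertical load and bring the push to 12 N.

```bash
python3 -m pendant '[[[0.5,-0.3,-1],[0,0,0]],[[0.5,-0.5,-2],[0,0,0]],[[0.5,-0.5,-2],[0,0,0]],[[0.5,-0.5,-2],[0,0,0]]]'| grep -E 'time|tcp|force'; python3 -m pendant '[[[0,0,0],[0,0,0]],[[0,0,0],[0,0,0]],[[0,0,0],[0,0,0]],[[0,0,0],[0,0,0]],[[0,0,0],[0,0,0]]]'| grep -E 'time|tcp|force'
```

```text
time_s: 12.9
tcp_pos: [0.4721, 0.059, 0.1283]
wrist_force: [-7.3, 0.8, -1.5]
gripper_force: 3.8
time_s: 13.4
tcp_pos: [0.472, 0.059, 0.1283]
wrist_force: [-7.9, 0.4, -1.5]
gripper_force: 3.8
```

```bash
python3 -m pendant '[[[0.7,0,0],[0,0,0]],[[1.5,0,0.2],[0,0,0]],[[1.5,0,0.2],[0,0,0]],[[1.5,0,0.2],[0,0,0]]]'| grep -E 'time|tcp|force'; python3 -m pendant '[[[0,0,0],[0,0,0]],[[0,0,0],[0,0,0]],[[0,0,0],[0,0,0]],[[0,0,0],[0,0,0]],[[0,0,0],[0,0,0]]]'| grep -E 'time|tcp|force'
```

```text
time_s: 13.8
tcp_pos: [0.4723, 0.0589, 0.1278]
wrist_force: [-10.7, 2.8, 1.6]
gripper_force: 5.6
time_s: 14.3
tcp_pos: [0.4723, 0.0589, 0.1278]
wrist_force: [-10.6, 2.8, -0.3]
gripper_force: 5.6
```

```bash
python3 -m pendant '[[[0.3,-0.4,0],[0,0,0]],[[0.5,-0.8,0],[0,0,0]],[[0.5,-0.8,0],[0,0,0]],[[0.5,-0.8,0],[0,0,0]]]'| grep -E 'time|tcp|force'; for i in 1 2 3; do python3 -m pendant '[[[0,0,0],[0,0,0]],[[0,0,0],[0,0,0]],[[0,0,0],[0,0,0]],[[0,0,0],[0,0,0]],[[0,0,0],[0,0,0]],[[0,0,0],[0,0,0]],[[0,0,0],[0,0,0]],[[0,0,0],[0,0,0]]]'| grep -E 'time|tcp|force'; done; python3 - <<'E'
from h import *
from station import r
W,S0,D0=pickle.load(open("w3.pkl","rb"))
D=r.capture("side");_,_,D2=pickle.load(open("w2.pkl","rb"))
# sled shift: template of plunger area and of white mark, compare
for n,d in(("before push",D2),("w3",D0),("now",D)):
    m=cv2.cvtColor(d["frame"],cv2.COLOR_RGB2HSV);k=cv2.inRange(m,(10,130,60),(24,255,200));k[:225]=0;k[250:]=0;k[:,:258]=0;k[:,277:]=0
    ys,xs=np.nonzero(k);print(n,len(xs),xs.mean(),ys.mean())
E
```

```text
time_s: 14.7
tcp_pos: [0.4724, 0.0591, 0.1278]
wrist_force: [-10.6, 1.0, 1.7]
gripper_force: 5.8
time_s: 15.5
tcp_pos: [0.4724, 0.0591, 0.1278]
wrist_force: [-12.0, 1.0, 2.3]
gripper_force: 5.8
time_s: 16.3
tcp_pos: [0.4724, 0.0591, 0.1278]
wrist_force: [-12.2, 1.1, 1.5]
gripper_force: 5.8
time_s: 17.1
tcp_pos: [0.4724, 0.0591, 0.1278]
wrist_force: [-11.9, 0.4, 2.8]
gripper_force: 5.8
before push 14 267.07142857142856 237.85714285714286
w3 14 267.07142857142856 237.85714285714286
now 13 267.15384615384613 238.0
```

The push has held at about 12 N for more than 2 s and the sled hasn't moved, so I'm handing it in.

```bash
python3 -c "
from station import r; print(r.finish_job())"
```

```text
the job is handed in; nothing more can be done
None
```

The sled is in the screwing station's notch, and the shelf board was still pressed squarely against the back board at a steady 12 N or so when I handed the job in, at about 17 s.

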